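# Clamp the lidded jar in the cam clamp

## Robot

A 7-joint arm with a two-finger parallel gripper is mounted at the origin on the work surface. World frame = base frame: x ahead of the robot, y to its left, z up, the work surface at z = 0. Lengths are in mm, angles in rad, forces in N, time in s.
With the tool pointing down it reaches from about 425 to 875 mm from the base axis. Payload 8.4 kg.
Tool frame: the origin (TCP) lies on the mounting face of the last link; the fingertips stand 182 mm ahead of it and the grasp point (between the pads) lies 164 mm ahead of it; x points along the fingers, y is the direction in which the jaws open and shut, and the axes are right-handed (so a half turn about x gives the same grasp; the last joint's range is limited). The gripper opens to 87 mm and grips with 3 to 60 N. Pads are 19 mm wide; open, the fingers measure 117 mm over their backs; the gripper's body (75 mm by 190 mm) begins 51 mm behind the grasp point.
Start: joints at [1.194, 0.333, 0.04, 1.465, -0.013, 1.343, -0.059], TCP at [178.236, -625.064, 404.746] pointing down, gripper open.
Joint ranges: [-2.58, 2.58], [-0.38, 2.09], [-1.3, 1.39], [0.25, 2.4], [-1.5, 4.64], [0.08, 2.09], [-2.65, 2.65]. Speed limits (rad/s): [2.22, 2.22, 2.79, 2.79, 3.14, 3.14, 3.14].

## Interface

Orientations are given as [roll, pitch, yaw] about the fixed x, y, z axes, in that order (R = Rz(yaw) Ry(pitch) Rx(roll)).
In Python, from workcell import read_state, get_image, get_calibration, sign_off gives the robot as it stands.
- The arm moves only by the tool drive_tool, never from a script. Its arguments are lists of equal length, an entry for each row: "jaw": the opening, from 0 (shut) to 1 (fully open); "travel": the shift along the tool's x, y, z in mm, a list of three; "dr": the turn, a rotation vector about the tool's x, y, z in degrees, a list of three. A call has 1 to 20 rows; each row shifts and turns the commanded pose from where the row before left it, along the tool's axes as they then stand; what a row does not reach is not made up. A row lasts 1/10 s, in which the tool goes at most 50 mm and 8.59 degrees, less where a joint would pass 70% of its speed; a pose out of reach is approached as far as the arm can. A call with a gripper value outside its range is refused whole. The fingers move at their own pace and stop on an object; "newtons" is the grip in N (left out, the last holds). Time passes only in rows, so rows that do not move let the fingers close. It gives the time, the measured TCP pose, the force and the opening at its end, in the units of the state.
- read_state(): the state, without advancing time (a new reading comes with each control period).
- get_image(name): name is "side" or "top"; returns the picture (384x512x3 uint8, red, green, blue); there is no depth.
- get_calibration(name): a dict with "vertical_fov" (degrees; the focal length in pixels is half the picture's height over the tangent of half this angle, whatever the lens; pixels are square), "cx", "cy" (the principal point, pixels), "rvec" (rotation vector, rad) and "tvec" (3), from world to camera coordinates, as OpenCV has them. Camera axes: x right, y down, z forward; pixel columns grow to the right and rows downward; lengths in mm; the calibration is good to about 2 mm. A picture is of the moment at which its call begins. get_calibration takes no time and is no camera call.
- sign_off(): hands the job in, once; it reports no verdict.
The state is a dict: "time": time; "joints": joint angles; "dq": joint speeds; "effort": joint torques, N m; "ee_pos": TCP position; "orientation": TCP orientation; "ft_force": force on the tool from outside, world axes, zero at the start; "ft_torque": the same for the moment, N m; "opening": finger opening in mm.
Only numpy, scipy, OpenCV 4.12 (cv2) and the standard library are available. Lean on these libraries where they do the work, as an engineer would, in place of code of your own. Each camera call takes 0.05 s, during which the arm holds its last target. There are 200 camera calls.

## Task

Stand the jar with the gold lid in the blue V nest of the white clamp, fully home and upright, and let go of it. Then turn the orange cam knob clockwise (seen from above), by feel, until the sprung pin drops into the notch of the cam and the jaw holds the jar; stop there without forcing the cam on against the pin, and let go. Handle the glass gently and leave the open jars alone.

Things in the scene. Friction and masses are not known exactly. Their poses are not given: they have to be found in the camera images.
- jar_center (a point): the only jar with a gold lid: hexagonal glass body 52 mm across flats, 60 across corners, 64 mm tall, then a neck and a round lid 46 mm in diameter, 70 to 84 mm up; 0.2 to 0.35 kg. The point is its centre, 42 mm above its underside; z up, x square to a pair of flats (as are the axes 60 and 120 degrees from it). Starts upright on the table.
- open_jar1: open hexagonal jar, same glass body, 78 mm tall, no lid; origin at the centre of its underside; a bystander
- open_jar2: as open_jar1
- open_jar3: as open_jar1
- clamp: the clamp, fixed to the table: white plate 160 x 280 mm, 12 mm thick; origin on the table; y runs from knob end to nest end; x points to the side of the pin's aluminium housing (46 mm high). The cam under the knob drives a jaw (38 mm high) with a sprung rubber V pad along +y, 22 mm per radian; the pad meets a jar that is home some 0.2 rad before the notch, then presses it with 2 to 6 N.
- nest (a point): where the centre of the jar's underside belongs: on the plate, 12 mm above the table, axes as the clamp. Two blue walls, 28 mm above the plate, form a 120 degree V open to -y; the jar fits with a corner along +y and two flats square to x, which stay free for fingers. The jaw waits on the -y side, 6 to 26 mm off a jar that is home.
- knob_grip (a point): orange bar knob on the cam's shaft: bar 58 mm long, 15 thick, 70 to 104 mm above the table. The point is on the turning axis, 90 mm above the table; x along the bar, z up. Turns clockwise seen from above, with 0.1 to 0.4 N m, and stays where it is left. The notch comes at most 1.4 rad from the start: how far is not known, as the bar may sit on the shaft at any angle.
- cam_axis (a point): point on the cam's turning axis, half-way up the steel snail cam (29 mm above the table), axes as the clamp. Radius of the rim under the pin: 27 mm, rising to 32 mm before the notch; notch floor: 25 mm. Once the pin has dropped there is less than 0.1 rad of play, then the notch's red far wall meets the pin: turning on forces the pin (over 18 N) and lifts it out again.
- pin: the sprung follower: an 8 mm upright roller with a green flag on top, sliding along the clamp's x axis, pressed towards the cam axis with 6 to 9 N. Its origin is the roller's centre: along x it stands 4 mm more than the rim radius from the cam axis (31 to 36 mm while on the rim), and 29 mm when it has dropped into the notch.

How it is judged:
By the outcome, as a careful person would: the job done as asked, in the order asked, and still so for the second after the job is handed in, with the robot touching nothing.
It also fails if it takes over 72 s, if anything falls off the work surface, if the arm or the gripper's body presses on something with over 40 N, if the wrist force passes 120 N, or if a joint passes its speed limit or range.

## Working session

There is one attempt and no reset: what is moved stays moved. The work goes in short steps, Python scripts to look and compute and a tool call to move; the robot and the scene stay as the last step left them, time stands still between calls to the robot, and variables do not carry over. Pictures are saved under pics/ and viewed, about 8 in all and at most 12, crops included, and the job is handed in when it is done.

Besides the shell and the picture viewer there is one more tool, called after "Request:" as name(argument=value, ...) on one line, values as JSON. drive_tool: Moves the arm, as the interface text tells. Its arguments: {"type":"object","properties":{"jaw":{"type":"array","items":{"type":"number"}},"travel":{"type":"array","items":{"type":"array","items":{"type":"number"}}},"dr":{"type":"array","items":{"type":"array","items":{"type":"number"}}},"newtons":{"type":"number"}},"required":["jaw","travel","dr"]}

```bash
mkdir -p pics; ls
python3 - <<'E'
from workcell import *
import cv2
s=read_state(); print(s)
for n in("side","top"):
    im=get_image(n); cv2.imwrite(f"pics/{n}0.png",cv2.cvtColor(im,cv2.COLOR_RGB2BGR)); print(n,get_calibration(n))
a=cv2.imread("pics/side0.png");b=cv2.imread("pics/top0.png")
E
```

```text
pics
{'time': 0.0, 'joints': array([ 1.19374758,  0.33393216,  0.03989255,  1.46626662, -0.01339095,
        1.34329262, -0.05854296]), 'dq': array([ 5.69977584e-04, -8.45326529e-06, -1.71538881e-03, -6.74876033e-04,
       -1.04054206e-03,  2.51849013e-04, -3.76068719e-04]), 'effort': array([ 1.02553076e-03, -6.56368446e+01,  1.33582346e+00, -4.03793836e+01,
       -5.97853982e-02,  4.49485041e-02,  1.71523943e-04]), 'ee_pos': array([ 178.2200172 , -624.91426033,  403.84782893]), 'orientation': array([-1.49315711,  1.56916359,  1.92620849]), 'ft_force': array([0.89176887, 0.0760674 , 0.33347303]), 'ft_torque': array([ 0.02641237,  0.00230467, -0.0287928 ]), 'opening': 87.23088373418388}
side {'vertical_fov': 49.12817454930922, 'cx': 257.84772670771116, 'cy': 195.03526427686282, 'rvec': array([ 0.73638079, -2.50609758,  1.22201493]), 'tvec': array([507.86154192, 210.2762632 , 734.41009565])}
top {'vertical_fov': 50.905822543606135, 'cx': 257.50351523712385, 'cy': 194.548644023489, 'rvec': array([ 2.09640063, -2.1498672 ,  0.20690613]), 'tvec': array([ 59.29082926, 569.86563359, 812.96208044])}
```

View pics/side0.png

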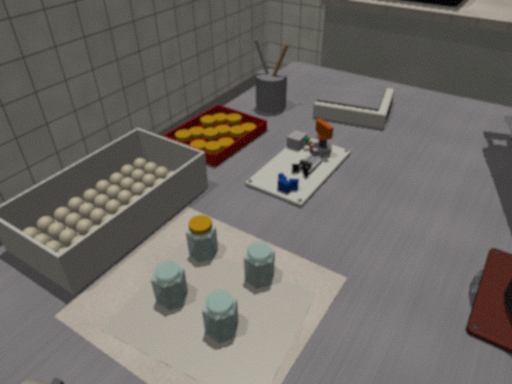

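View pics/top0.png

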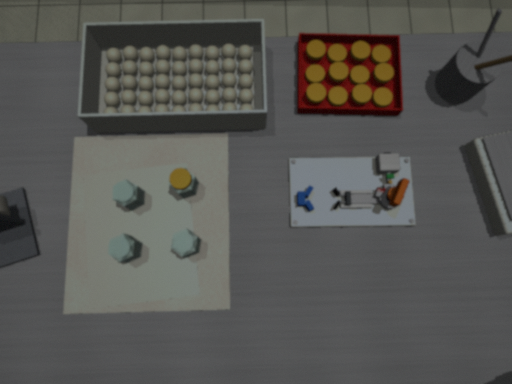

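Side view: gold lid at about (201,225), clamp plate at about (300,170), knob at (323,130). Top view: lid at (180,179), plate corners near (290,157)–(415,226), blue nest at (304,199), knob at (400,192), pin at (389,177).

```bash
cat > h.py <<'E'
import numpy as np, cv2
from workcell import *
class Cam:
    def __init__(s,n):
        c=get_calibration(n); s.R=cv2.Rodrigues(np.array(c["rvec"]))[0]; s.t=np.array(c["tvec"]); f=192/np.tan(np.radians(c["vertical_fov"]/2))
        s.K=np.array([[f,0,c["cx"]],[0,f,c["cy"]],[0,0,1]]); s.P=s.K@np.c_[s.R,s.t]; s.C=-s.R.T@s.t
    def ray(s,p): return s.R.T@np.linalg.inv(s.K)@np.array([p[0],p[1],1.])
    def onz(s,p,z): d=s.ray(p); return s.C+d*(z-s.C[2])/d[2]
    def proj(s,X): x=s.P@np.r_[X,1]; return x[:2]/x[2]
S,T=Cam("side"),Cam("top")
def tri(ps,pt):
    X=cv2.triangulatePoints(S.P,T.P,np.float64(ps).reshape(2,1),np.float64(pt).reshape(2,1)).ravel(); X=X[:3]/X[3]
    return X, np.abs(S.proj(X)-ps).max()
def snap(n,name):
    im=get_image(n); cv2.imwrite(f"pics/{name}.png",cv2.cvtColor(im,cv2.COLOR_RGB2BGR)); return im
def blob(im,lo,hi,box,smin=140,vmin=40):
    h=cv2.cvtColor(im,cv2.COLOR_RGB2HSV); m=cv2.inRange(h,(lo,smin,vmin),(hi,255,255)); k=np.zeros_like(m); x0,y0,x1,y1=box; k[y0:y1,x0:x1]=255; m&=k
    n,l,st,c=cv2.connectedComponentsWithStats(m)
    i=1+np.argmax(st[1:,4]); return c[i],st[i],np.uint8(l==i)
def cropup(src,box,dst,k):
    x0,y0,x1,y1=box; cv2.imwrite(dst,cv2.resize(cv2.imread(src)[y0:y1,x0:x1],None,fx=k,fy=k,interpolation=cv2.INTER_CUBIC))
E
python3 - <<'E'
from h import *
s=cv2.cvtColor(cv2.imread("pics/side0.png"),cv2.COLOR_BGR2RGB);t=cv2.cvtColor(cv2.imread("pics/top0.png"),cv2.COLOR_BGR2RGB)
print(S.C,T.C)
for nm,lo,hi,bs,bt in[("lid",12,28,(180,205,225,250),(160,160,205,205)),("knob",3,14,(305,110,345,150),(380,170,420,215)),("nest",105,130,(265,160,310,200),(290,180,320,215)),("flag",45,75,(285,120,345,170),(375,160,400,190))]:
    a=blob(s,lo,hi,bs);b=blob(t,lo,hi,bt); print(nm,a[0],a[1],b[0],b[1],*tri(a[0],b[0]))
    if nm in("lid","knob"):
        r=cv2.minAreaRect(cv2.findContours(b[2],0,1)[0][0]); print(r)
for p in[(290,157),(413,155),(415,226),(290,226)]: print(T.onz(p,12))
a=cv2.imread("pics/top0.png")
cropup("pics/top0.png",(280,145,424,235),"pics/c1.png",5)
x=cv2.resize(a[155:270,100:210],None,fx=5,fy=5,interpolation=2)
cv2.imwrite("pics/c2.png",x)
E
```

```text
[175.95432605 651.66421907 621.18552941] [407.15292233  50.4140177  906.0102161 ]
lid [199.76899696 224.39209726] [189 216  22  18 329] [180.09345794 178.50778816] [170 169  21  20 321] [604.62519399 206.86443793  78.86798166] 0.13267379678418934
((180.00001525878906, 178.50001525878906), (19.091880798339844, 19.091880798339844), 45.0)
knob [323.43902439 129.53252033] [317 119  16  22 246] [397.2585034  192.28911565] [387 179  21  27 294] [ 561.88154715 -244.67250032   86.6300912 ] 0.22524962221746136
((396.0948486328125, 190.98904418945312), (15.207564353942871, 28.620981216430664), 19.98310661315918)
nest [286.657277   183.98122066] [279 174  19  19 213] [304.35795455 198.8125    ] [298 187  15  23 176] [563.13950217 -59.25093336  26.79988513] 0.46411344648413433
flag [306.28571429 139.        ] [305 138   3   3   7] [389.25  175.875] [387 175   6   3  16] [ 608.1969898  -245.57864673   43.52883227] 0.13977118044141434
[665.33345608 -32.24722851  12.        ]
[ 663.06101021 -315.52769026   12.        ]
[ 499.32278475 -303.86171737   12.        ]
[506.31883575 -25.79169176  12.        ]
```

View pics/c1.png

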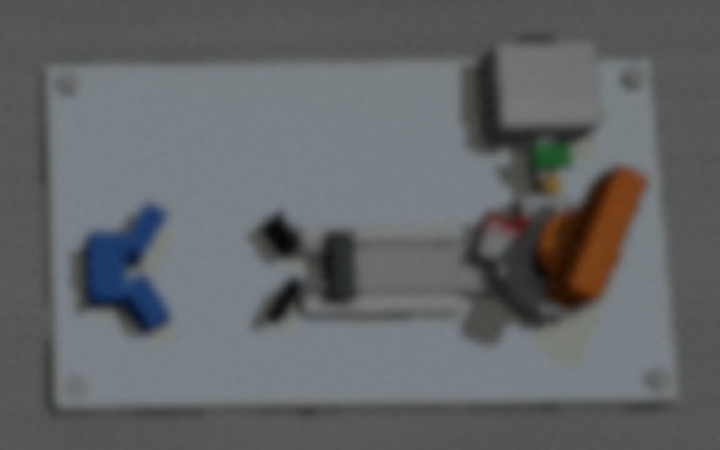

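View pics/c2.png

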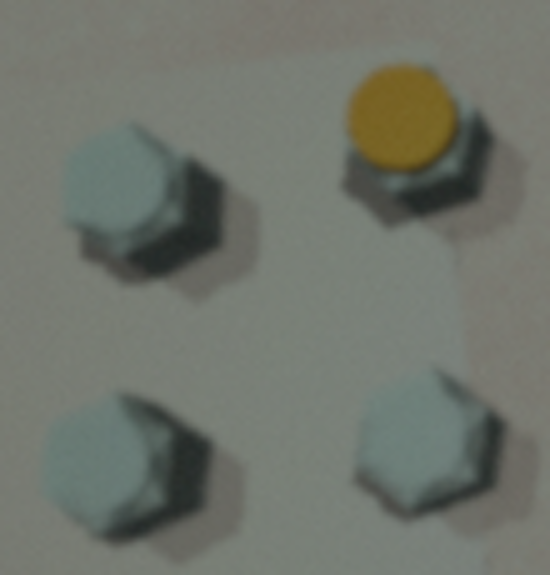

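Crop 1 shows the blue V opening toward the jaw (inner apex near crop (130,268)), the knob bar tilted (ends (628,172)–(580,300)), and the green flag at (550,153). Crop 2 shows the gold jar's base corners near (345,187), (390,225), (480,200), (492,135).

```bash
python3 - <<'E'
from h import *
from scipy.spatial.transform import Rotation as Ro
np.set_printoptions(suppress=True,precision=3)
s=cv2.cvtColor(cv2.imread("pics/side0.png"),cv2.COLOR_BGR2RGB);t=cv2.cvtColor(cv2.imread("pics/top0.png"),cv2.COLOR_BGR2RGB)
st=read_state(); print("tool R\n",Ro.from_euler('xyz',st["orientation"]).as_matrix())
P=[T.onz((x/5+99.6,y/5+154.6),0) for x,y in[(345,187),(390,225),(480,200),(492,135)]]
for i,p in enumerate(P):
    print("base",p[:2], *( [np.linalg.norm(P[i+1]-p),np.degrees(np.arctan2(*(P[i+1]-p)[1::-1]))] if i<3 else []))
print("lid top@80",T.onz((180.09,178.5),80),"side@80",S.onz((199.77,224.39),79))
# plate edges: white threshold
g=cv2.cvtColor(t,cv2.COLOR_RGB2GRAY).astype(float)
def edge(cols,vert,lo,hi):
    out=[]
    for c in cols:
        line=g[c,lo:hi] if vert else g[lo:hi,c]
        line=cv2.GaussianBlur(line.reshape(1,-1),(3,1),0).ravel(); d=np.abs(np.diff(line)); k=d.argmax()
        o=0
        if 0<k<len(d)-1: o=(d[k+1]-d[k-1])/(2*(2*d[k]-d[k-1]-d[k+1])+1e-9)
        u=lo+k+.5+o; out.append(T.onz((u,c) if vert else (c,u),12)[:2])
    out=np.array(out); vx,vy,x0,y0=cv2.fitLine(np.float32(out),cv2.DIST_HUBER,0,.01,.01).ravel()
    return np.array([x0,y0]),np.array([vx,vy])
E={"xhi":edge(range(296,370),0,150,163),"xlo":edge(range(296,405),0,220,234),"yhi":edge(list(range(162,221)),1,284,297),"ylo":edge(range(162,221),1,407,420)}
for k,(p,v) in E.items(): print(k,p,v,np.degrees(np.arctan2(v[1],v[0])))
# blue mask
c,_,m=blob(t,105,130,(290,180,320,215))
ys,xs=np.nonzero(m)
for y in range(ys.min(),ys.max()+1):
    r=xs[ys==y]; print(y,r.min(),r.max(),"inner@40",T.onz((r.max()+.5,y),40)[:2])
c,_,m=blob(t,3,14,(380,170,420,215)); 
box=cv2.boxPoints(cv2.minAreaRect(cv2.findContours(m,0,1)[0][0])); print(box)
for p in box: print(T.onz(p,104)[:2])
for p in [(628,172),(641,182),(585,300),(566,290)]: print("knobcrop",T.onz((p[0]/5+279.6,p[1]/5+144.6),104)[:2])
E
python3 -c "
from h import *
cropup('pics/side0.png',(170,110,350,280),'pics/c3.png',4)"
```

```text
tool R
 [[-0.001  0.274 -0.962]
 [ 0.001 -0.962 -0.274]
 [-1.    -0.001  0.   ]]
base [592.681 247.886] 27.64417315770486 -131.18345755601445
base [574.478 227.081] 42.340281127141076 -75.5122823078385
base [585.07  186.087] 30.814919603201258 -10.105584380370932
base [615.407 180.68 ]
lid top@80 [604.634 206.8    80.   ] side@80 [604.238 206.912  79.   ]
xhi [ 662.763 -131.321] [0.007 1.   ] 89.58387
xlo [ 504.854 -159.383] [0.013 1.   ] 89.247444
yhi [570.034 -28.622] [ 1.    -0.015] -0.84770083
ylo [ 582.188 -305.798] [ 1.   -0.01] -0.57491916
187 309 310 inner@40 [587.899 -71.872]
188 309 311 inner@40 [585.604 -73.953]
189 308 311 inner@40 [583.366 -73.839]
190 307 310 inner@40 [581.185 -71.535]
191 306 309 inner@40 [579.007 -69.232]
192 299 309 inner@40 [576.775 -69.121]
193 298 308 inner@40 [574.601 -66.822]
194 298 308 inner@40 [572.373 -66.712]
195 298 307 inner@40 [570.203 -64.417]
196 298 306 inner@40 [568.035 -62.123]
197 298 305 inner@40 [565.869 -59.832]
198 298 304 inner@40 [563.705 -57.543]
199 298 304 inner@40 [561.488 -57.438]
200 298 304 inner@40 [559.273 -57.333]
201 298 308 inner@40 [556.842 -65.947]
202 298 309 inner@40 [554.578 -68.017]
203 298 309 inner@40 [552.369 -67.907]
204 298 310 inner@40 [550.109 -69.974]
205 303 311 inner@40 [547.85  -72.039]
206 306 311 inner@40 [545.649 -71.927]
207 306 312 inner@40 [543.394 -73.989]
208 307 312 inner@40 [541.197 -73.877]
209 308 311 inner@40 [539.056 -71.593]
[[384.058 201.839]
 [393.839 174.942]
 [408.131 180.139]
 [398.35  207.036]]
[ 540.239 -209.778]
[ 595.461 -234.513]
[ 583.855 -262.702]
[ 528.915 -237.666]
knobcrop [ 586.382 -256.946]
knobcrop [ 582.074 -261.853]
knobcrop [ 533.967 -234.591]
knobcrop [ 538.242 -227.291]
```

View pics/c3.png

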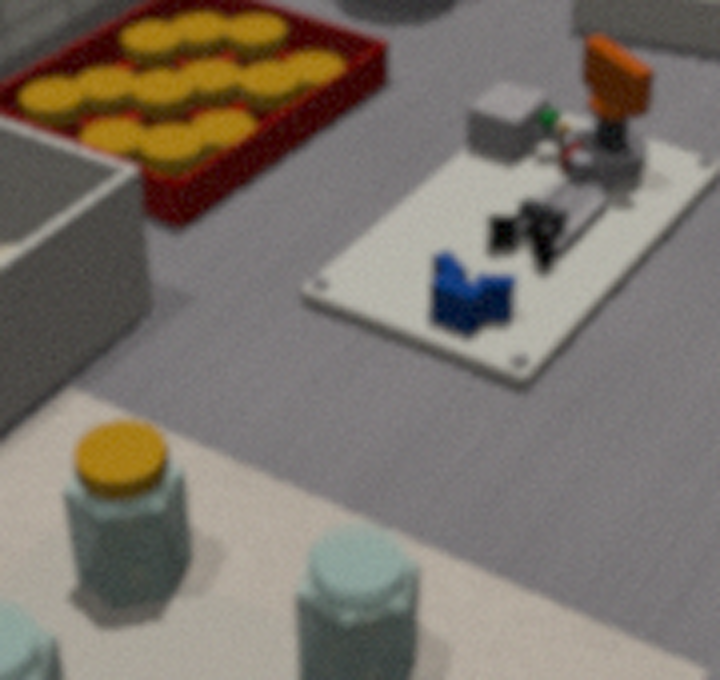

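Side crop: the plate, blue V and gold jar are as measured. Estimates (world, mm):
- **Jar:** (604.5, 207), flat normals near 19° mod 60.
- **Nest:** (563.5, -92), clamp yaw about -0.65°.
- **Knob axis:** (561.5, -245), bar near -28°.

Setting out.

Request:
drive_tool(jaw=[1,1,1,1,1,1,1,1,1,1,1,1,1,1], travel=[[0,-20.5,-38.7],[0,-20.5,-38.7],[0,-20.5,-38.7],[0,-20.5,-38.7],[0,-20.5,-38.7],[0,-20.5,-38.7],[0,-20.5,-38.7],[0,-20.5,-38.7],[0,-20.5,-38.7],[0,-20.5,-38.7],[0,-20.5,-38.7],[0,-20.5,-38.7],[0,-20.5,-38.7],[0,-20.5,-38.7]], dr=[[0,0,0],[0,0,0],[0,0,0],[0,0,0],[0,0,0],[0,0,0],[0,0,0],[0,0,0],[0,0,0],[0,0,0],[0,0,0],[0,0,0],[0,0,0],[0,0,0]])

```text
time: 1.5
ee_pos: [621.5, -199.2, 404.4]
orientation: [-0.479, 1.57, 2.94]
ft_force: [0.4, -0.5, 1.0]
opening: 87.4
```

Request:
drive_tool(jaw=[1,1,1,1,1,1,1,1,1,1,1,1], travel=[[0,0,0],[0,0,0],[0,0,0],[0,0,0],[0,0,0],[0,0,0],[0,0,0],[0,0,0],[0,0,0],[0,0,0],[0,0,0],[0,0,0]], dr=[[-8.5,0,0],[-8.5,0,0],[-8.5,0,0],[-8.5,0,0],[-8.5,0,0],[-8.5,0,0],[-8.5,0,0],[-8.5,0,0],[-8.5,0,0],[-8.5,0,0],[-8.1,0,0],[0,0,0]])

```text
time: 2.7
ee_pos: [620.4, -200.7, 404.2]
orientation: [-2.405, 1.57, 2.641]
ft_force: [-0.5, -0.2, 0.4]
opening: 86.7
```

```bash
cat >> h.py <<'E'
from scipy.spatial.transform import Rotation as Ro
def rel(p,ang,show=True):
    """shift (tool axes) taking the grasp point to p; turn to take gripper y to ang deg (world yaw); in tool frame now"""
    s=read_state(); R=Ro.from_euler('xyz',s["orientation"]).as_matrix(); g=s["ee_pos"]+164*R[:,0]
    a=np.degrees(np.arctan2(R[1,1],R[0,1])); d=(ang-a+180)%360-180
    print("t %.2f grasp"%s["time"],g.round(1),"tilt",R[:,0].round(4),"yaw %.2f"%a,"| travel",(R.T@(np.array(p)-g)).round(1),"dr_x %.2f"%-d,"F",s["ft_force"].round(1),"M",s["ft_torque"].round(2),"open %.1f"%s["opening"])
E
python3 -c "
from h import *
rel((604.5,207,200),19)
T0=[T.onz(p,78)[:2] for p in((125,190),(121,245),(183,240))];print(T0)"
```

```text
t 2.70 grasp [ 620.3 -200.6  240.2] tilt [-9.e-04  5.e-04 -1.e+00] yaw 19.14 | travel [  40.4  118.7 -390.2] dr_x 0.14 F [-0.5 -0.2  0.4] M [ 0.01 -0.16 -0.02] open 86.7
[array([583.264306  , 322.18621105]), array([468.80692586, 326.12869227]), array([475.79285995, 199.81478767])]
```

Request:
drive_tool(jaw=[1,1,1,1,1,1,1,1,1,1,1,1], travel=[[0,11.9,-39],[0,11.9,-39],[0,11.9,-39],[0,11.9,-39],[0,11.9,-39],[0,11.9,-39],[0,11.9,-39],[0,11.9,-39],[0,11.9,-39],[0,11.6,-39.2],[30,0,0],[30,0,0]], dr=[[0,0,0],[0,0,0],[0,0,0],[0,0,0],[0,0,0],[0,0,0],[0,0,0],[0,0,0],[0,0,0],[0,0,0],[0,0,0],[0,0,0]])

```text
time: 3.9
ee_pos: [605.2, 209.3, 344.6]
orientation: [1.902, 1.569, 0.661]
ft_force: [0.3, -0.9, -0.2]
opening: 87.0
```

```bash
python3 -c "
from h import *
rel((604.5,207,44),19)
snap('side','s1');snap('top','t1')
a=cv2.resize(cv2.imread('pics/s1.png')[130:280,130:290],None,fx=3,fy=3,interpolation=2);b=cv2.resize(cv2.imread('pics/t1.png')[120:270,90:210],None,fx=3,fy=3,interpolation=2)
cv2.imwrite('pics/m1.png',np.hstack([a,b]))"
```

```text
t 3.90 grasp [605.4 209.5 180.6] tilt [ 0.0014  0.0011 -1.    ] yaw 18.92 | travel [136.6  -1.9   2.1] dr_x -0.08 F [ 0.3 -0.9 -0.2] M [-0.04 -0.16 -0.04] open 87.0
```

View pics/m1.png

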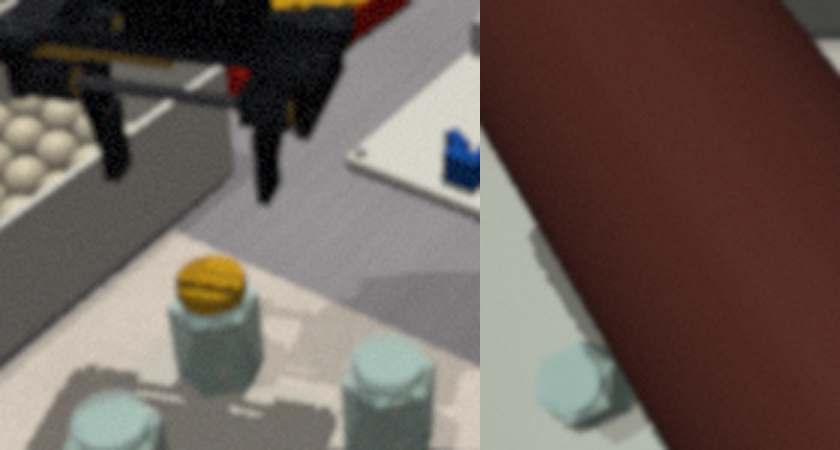

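Side crop shows both fingers well astride the lid line with the gripper above the jar; the egg box wall is close to the far finger, so I check that clearance.

```bash
python3 -c "
from h import *
print(tri((206,152),(266,113)),T.onz((267,131),0),T.onz((85,133),0),S.onz((207,187),0))
print(T.onz((266,113),100),T.onz((85,115),100))"
```

```text
(array([735.42169418,  22.14746819, 102.18596262]), np.float64(0.5784512048920192)) [733.70780502  18.31072996   0.        ] [739.3769487  446.94465981   0.        ] [739.60333533  24.59601256   0.        ]
[737.72958745  22.77879331 100.        ] [742.69615132 405.39381658 100.        ]
```

Request:
drive_tool(jaw=[1,1,1,1,1,1], travel=[[30,-1.9,2.1],[30,0,0],[30,0,0],[26,0,0],[20,0,0],[0,0,0]], dr=[[0,0,0],[0,0,0],[0,0,0],[0,0,0],[0,0,0],[0,0,0]])

```text
time: 4.6
ee_pos: [604.2, 203.6, 207.2]
orientation: [-1.549, 1.567, -2.791]
ft_force: [-0.3, 0.7, -0.5]
opening: 87.0
```

Request:
drive_tool(jaw=[0.6,0.5,0.5,0.5,0.5,0.5,0.5,0.5], travel=[[0,0,0],[0,0,0],[0,0,0],[0,0,0],[0,0,0],[0,0,0],[0,0,0],[0,0,0]], dr=[[0,0,0],[0,0,0],[0,0,0],[0,0,0],[0,0,0],[0,0,0],[0,0,0],[0,0,0]], newtons=10)

```text
time: 5.4
ee_pos: [604.7, 204.6, 209.3]
orientation: [1.413, 1.57, 0.174]
ft_force: [-0.3, -0.6, 6.9]
opening: 52.6
```

```bash
python3 -c "
from h import *
rel((604.5,207,44),19)"
```

```text
t 5.40 grasp [604.8 204.6  45.3] tilt [ 7.e-04  1.e-04 -1.e+00] yaw 19.01 | travel [ 1.3  0.5 -2.4] dr_x 0.01 F [-0.3 -0.6  6.9] M [-0.13 -0.04 -0.04] open 52.6
```

Request:
drive_tool(jaw=[0.5,0.5,0.5,0.5,0.5,0.5,0.5], travel=[[0,0,0],[0,0,0],[-5,0,0],[-15,0,0],[-30,0,0],[-30,0,0],[-30,0,0]], dr=[[0,0,0],[0,0,0],[0,0,0],[0,0,0],[0,0,0],[0,0,0],[0,0,0]], newtons=15)

```text
time: 6.1
ee_pos: [604.2, 204.6, 320.6]
orientation: [-2.318, 1.57, 2.727]
ft_force: [0.8, 0.7, -3.2]
opening: 52.6
```

Request:
drive_tool(jaw=[0.5,0.5,0.5,0.5,0.5], travel=[[0,0,0],[0,0,0],[0,0,0],[0,0,0],[0,0,0]], dr=[[6,0,0],[6,0,0],[5,0,0],[2.6,0,0],[0,0,0]])

```text
time: 6.6
ee_pos: [604.3, 204.6, 319.5]
orientation: [1.983, 1.571, 0.402]
ft_force: [-0.3, 0.7, -1.6]
opening: 52.5
```

```bash
python3 -c "
from h import *
rel((563.5,-102,155),-.65)"
```

```text
t 6.60 grasp [604.4 204.7 155.5] tilt [ 2.e-04  1.e-04 -1.e+00] yaw -0.60 | travel [  0.5 -37.6 307.1] dr_x 0.05 F [-0.3  0.7 -1.6] M [-0.06 -0.12  0.04] open 52.5
```

Request:
drive_tool(jaw=[0.5,0.5,0.5,0.5,0.5,0.5,0.5,0.5,0.5,0.5,0.5,0.5,0.5], travel=[[0,-1.8,15],[0,-3.8,30],[0,-3.8,30],[0,-3.8,30],[0,-3.8,30],[0,-3.8,30],[0,-3.8,30],[0,-3.8,30],[0,-3.8,30],[0,-3.4,27],[0,-1.8,15],[0,-0.2,10],[0,0,0]], dr=[[0,0,0],[0,0,0],[0,0,0],[0,0,0],[0,0,0],[0,0,0],[0,0,0],[0,0,0],[0,0,0],[0,0,0],[0,0,0],[0,0,0],[0,0,0]])

```text
time: 7.9
ee_pos: [563.7, -103.2, 318.8]
orientation: [0.045, 1.571, -1.538]
ft_force: [0.8, 0.9, -2.9]
opening: 52.0
```

```bash
python3 -c "
from h import *
rel((563.5,-102,155),-.65)
snap('side','s2');snap('top','t2')
a=cv2.resize(cv2.imread('pics/s2.png')[80:210,210:340],None,fx=4,fy=4,interpolation=2);cv2.imwrite('pics/m2.png',a)
im=cv2.cvtColor(cv2.imread('pics/s2.png'),cv2.COLOR_BGR2RGB); b=blob(im,12,28,(210,80,340,210)); print(b[0],b[1]); print(S.onz(b[0],155+79-44)); g=np.array([563.5,-102,155-44+79.]); print(S.proj(g))"
```

```text
t 7.90 grasp [ 563.7 -103.3  154.8] tilt [ 0.e+00 -2.e-04 -1.e+00] yaw -0.66 | travel [-0.2 -0.2 -1.3] dr_x -0.01 F [ 0.8  0.9 -2.9] M [-0.01 -0.1  -0.01] open 52.0
[226.62467645 129.47886109] [ 210  112   47   42 1159]
[658.31187221  35.8159175  190.        ]
[298.11729873 114.7641997 ]
```

View pics/m2.png

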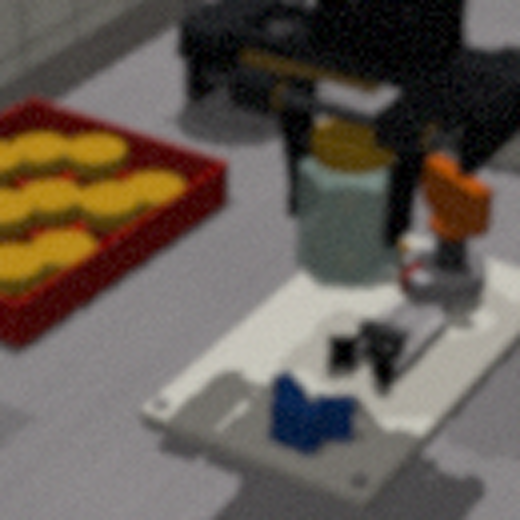

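The jar hangs upright between the fingers (lid near crop (355,145)), clear of the jaw at (375,345) and V at (305,410). Descending a little short of home.

Request:
drive_tool(jaw=[0.5,0.5,0.5,0.5,0.5,0.5,0.5,0.5], travel=[[10,0,-3.8],[25,0,0],[25,0,0],[15,0,0],[8,0,0],[7,0,0],[3,0,0],[0,0,0]], dr=[[0,0,0],[0,0,0],[0,0,0],[0,0,0],[0,0,0],[0,0,0],[0,0,0],[0,0,0]])

```text
time: 8.8
ee_pos: [563.1, -100.1, 225.7]
orientation: [-0.687, 1.566, -2.269]
ft_force: [-7.3, -9.5, 7.2]
opening: 52.0
```

```bash
python3 -c "
from h import *
rel((563.5,-92,57),-.65)
snap('side','s3')
a=cv2.resize(cv2.imread('pics/s3.png')[110:220,240:350],None,fx=5,fy=5,interpolation=2);cv2.imwrite('pics/m3.png',a)
"
```

```text
t 8.80 grasp [ 562.6 -100.7   61.7] tilt [-0.003  -0.0035 -1.    ] yaw -0.65 | travel [ 4.7  0.8 -8.7] dr_x 0.00 F [-7.3 -9.5  7.2] M [-2.14  1.79  0.1 ] open 52.0
```

View pics/m3.png

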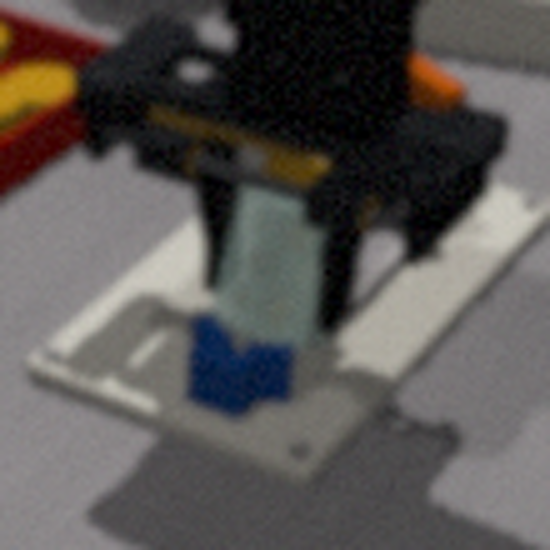

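The jar touches a V wall early: the force is -x, -y and up. It looks slightly tilted in the side view, so I back off and lift to inspect.

Request:
drive_tool(jaw=[0.5,0.5,0.5,0.5,0.5,0.5,0.5], travel=[[0,0,3],[-8,0,2],[-15,0,0],[-25,0,0],[-20,0,0],[0,0,0],[0,0,0]], dr=[[0,0,0],[0,0,0],[0,0,0],[0,0,0],[0,0,0],[0,0,0],[0,0,0]])

```text
time: 9.55
ee_pos: [564.0, -102.8, 294.3]
orientation: [1.48, 1.569, -0.1]
ft_force: [-0.4, -0.1, -3.6]
opening: 51.5
```

```bash
python3 -c "
from h import *
rel((563.5,-92,57),-.65)
snap('side','s4')
a=cv2.resize(cv2.imread('pics/s4.png')[90:200,240:350],None,fx=5,fy=5,interpolation=2)
R=Ro.from_euler('xyz',read_state()['orientation']).as_matrix();g=read_state()['ee_pos']+164*R[:,0]
# overlay expected base hexagon and z=64 hexagon
for h in(-44,20):
  for k in range(6):
    th=np.radians(30+60*k-.65); p=S.proj(g+[30*np.cos(th),30*np.sin(th),h]); q=((p-[240,90])*5+2).astype(int); print(h,k,p.round(1)); cv2.circle(a,tuple(map(int,q)),3,(0,0,255),-1)
cv2.imwrite('pics/m4.png',a)
"
```

```text
t 9.55 grasp [ 564.2 -102.8  130.3] tilt [ 1.3e-03 -1.0e-04 -1.0e+00] yaw -0.55 | travel [ 73.3  -0.9 -10.8] dr_x 0.10 F [-0.4 -0.1 -3.6] M [ 0.03 -0.11 -0.01] open 51.5
-44 0 [283.4 154.3]
-44 1 [289.7 160.5]
-44 2 [302.6 160.8]
-44 3 [308.8 155. ]
-44 4 [302.2 149. ]
-44 5 [289.7 148.7]
20 0 [284.2 130.5]
20 1 [290.7 136.3]
20 2 [304.3 136.7]
20 3 [310.6 131.1]
20 4 [303.7 125.4]
20 5 [290.8 125.1]
```

View pics/m4.png

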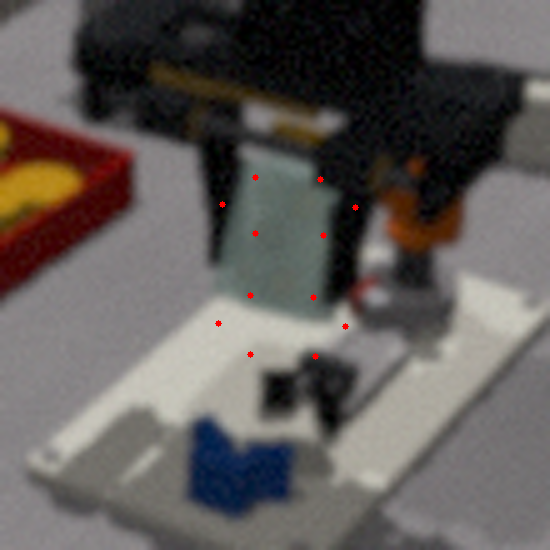

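The jar has been pushed up and tilted in the grip; its base edge runs (217,265)–(325,318) instead of the expected hexagon (red dots). I'll quantify this from the masks in the saved pictures, without further viewing.

Run:
```python
from h import *
def ext(n,g,x0,x1,y0,y1):
    im=cv2.imread(f'pics/{n}.png'); h=cv2.cvtColor(cv2.GaussianBlur(im,(3,3),0),cv2.COLOR_BGR2HSV)
    m=cv2.inRange(h,(65,22,70),(100,120,255)); k=np.zeros_like(m);k[y0:y1,x0:x1]=255;m&=k
    n_,l,st,c=cv2.connectedComponentsWithStats(m);i=1+np.argmax(st[1:,4]);m=l==i
    print(n,"px at 8,8",st[i])
    print(" ".join(f"{y}:{np.nonzero(m[y])[0].min()}-{np.nonzero(m[y])[0].max()}" for y in range(y0,y1) if m[y].any()))
    for hh in(-44,20): print(hh,[tuple(S.proj(np.array(g)+[30*np.cos(a),30*np.sin(a),hh]).round(1)) for a in np.radians(30+60*np.arange(4))])
ext('s2',(563.7,-102,154.8),270,325,100,160)
ext('s3',(562.6,-98,61.7),270,325,130,200)
ext('s4',(564.2,-100.5,130.3),270,325,100,170)
```

```text
s2 px at 8,8 [285 120  22  30 410]
120:285-286 121:285-287 122:285-288 123:286-290 124:286-306 125:287-306 126:287-306 127:288-305 128:288-304 129:287-304 130:288-303 131:287-303 132:287-304 133:285-304 134:286-303 135:289-302 136:289-303 137:287-304 138:286-303 139:287-303 140:287-304 141:286-304 142:286-305 143:286-306 144:287-306 145:288-306 146:289-305 147:290-304 148:290-303 149:291-302
-44 [(np.float64(283.4), np.float64(145.3)), (np.float64(290.0), np.float64(151.4)), (np.float64(303.2), np.float64(151.6)), (np.float64(309.3), np.float64(145.8))]
20 [(np.float64(284.3), np.float64(120.7)), (np.float64(291.1), np.float64(126.4)), (np.float64(304.8), np.float64(126.7)), (np.float64(311.2), np.float64(121.1))]
s3 px at 8,8 [282 147  22  33 461]
147:289-292 148:288-295 149:288-297 150:288-299 151:287-300 152:287-300 153:287-300 154:287-300 155:287-301 156:286-303 157:286-303 158:286-303 159:286-303 160:285-303 161:285-303 162:285-303 163:284-303 164:284-303 165:284-303 166:283-303 167:283-303 168:284-303 169:285-303 170:288-302 171:286-302 172:282-302 173:284-302 174:285-302 175:2
[... 419 characters left out ...]
122:295-297 123:289-302 124:289-302 125:288-302 126:288-302 127:288-303 128:288-305 129:288-306 130:287-306 131:287-305 132:287-305 133:286-305 134:286-305 135:286-305 136:286-305 137:285-305 138:285-305 139:285-305 140:285-304 141:284-304 142:284-304 143:284-304 144:285-304 145:285-304 146:284-304 147:285-303 148:287-303 149:289-303 150:292-304 151:296-304 152:301-301
-44 [(np.float64(282.6), np.float64(154.5)), (np.float64(289.1), np.float64(160.6)), (np.float64(302.1), np.float64(160.9)), (np.float64(308.1), np.float64(155.0))]
20 [(np.float64(283.4), np.float64(130.6)), (np.float64(290.1), np.float64(136.4)), (np.float64(303.7), np.float64(136.7)), (np.float64(309.9), np.float64(131.0))]
```

Run:
```python
from h import *
im=cv2.cvtColor(cv2.imread('pics/side0.png'),cv2.COLOR_BGR2RGB)
c,st,m=blob(im,105,130,(265,160,310,200),110,30)
ys,xs=np.nonzero(m)
for x in range(xs.min(),xs.max()+1):
    r=ys[xs==x]; print(x,r.min(),r.max(),"top@40",S.onz((x,r.min()-.5),40)[:2].round(1),"bot@12",S.onz((x,r.max()+.5),12)[:2].round(1))
t=cv2.cvtColor(cv2.imread('pics/top0.png'),cv2.COLOR_BGR2RGB)
print(t[184:212,294:316,2].astype(int)-t[184:212,294:316,0])
# tips: side outermost vs top outermost
print(tri((279.5,174.5),(309.5,187)),tri((297.5,179),(309.5,209)))
```

```text
279 175 189 top@40 [588.2 -67.3] bot@12 [576. -48.]
280 174 189 top@40 [588.3 -72.2] bot@12 [574.  -49.3]
281 174 190 top@40 [586.2 -73.4] bot@12 [570.  -47.2]
282 174 190 top@40 [584.2 -74.7] bot@12 [567.9 -48.5]
283 175 190 top@40 [580.1 -72.4] bot@12 [565.9 -49.7]
284 176 191 top@40 [575.9 -70.1] bot@12 [561.9 -47.6]
285 178 191 top@40 [569.8 -64.2] bot@12 [559.9 -48.9]
286 180 192 top@40 [563.7 -58.4] bot@12 [555.9 -46.8]
287 181 192 top@40 [559.7 -56.2] bot@12 [553.9 -48. ]
288 181 191 top@40 [557.7 -57.4] bot@12 [553.8 -52.7]
289 180 190 top@40 [557.7 -62.2] bot@12 [553.8 -57.4]
290 180 189 top@40 [555.7 -63.5] bot@12 [553.7 -62.2]
291 179 189 top@40 [555.7 -68.3] bot@12 [551.7 -63.4]
292 180 189 top@40 [551.7 -66. ] bot@12 [549.7 -64.7]
293 180 189 top@40 [549.7 -67.3] bot@12 [547.6 -66. ]
294 180 189 top@40 [547.7 -68.5] bot@12 [545.6 -67.3]
295 180 189 top@40 [545.7 -69.8] bot@12 [543.6 -68.6]
296 180 188 top@40 [543.7 -71. ] bot@12 [543.5 -73.3]
297 180 181 top@40 [541.7 -72.3] bot@12 [555.3 -99.8]
[[12 13 14 13 13 13 14 14 13 13 12 14 12 14 14 17 16 16 14 12 14 14]
 [12 14
[... 1328 characters left out ...]
1 62 59 59 58 59 69 73 74 64 48 31 17 14 13]
 [ 9  4  1  7 24 31 32 31 32 38 36 37 50 64 74 72 71 62 42 23 16 13]
 [10  4  2  8 10  9  7  6  8 11 12 19 39 54 65 71 72 70 51 31 19 13]
 [11  6  7  9  9  3  1  1  0  2  2  7 24 43 58 71 74 72 59 38 21 14]
 [12 10 11 13 10  7  4  2  3  2  3  4 11 29 49 63 71 71 56 33 20 15]
 [13 13 12 12 12  9  9 10  9  8  3  0  4 12 34 54 60 53 34 19 16 13]
 [12 12 13 13 13 11 13 12 13 10  5  1  1  6 18 29 31 21 12  6  9 11]
 [12 12 12 14 13 12 12 13 13 12  8  5  2  5 11 12  8  4  1  1  4  9]]
(array([588.29256697, -69.89895933,  38.3926256 ]), np.float64(0.0013476602118203118)) (array([537.87968599, -66.4791681 ,  46.52499931]), np.float64(0.12154483084430012))
```

Re-reading the V at half-level edges puts the nest near (564.6, -93.5). The jar base sat a bit too far +y and rode onto the wall top. I'll set the jar down on clear table at y≈50 and regrasp it.

Request:
drive_tool(jaw=[0.5,0.5,0.5,0.5,0.5,0.5,0.5,0.5,0.5,0.5,0.5,0.5], travel=[[0,0,-15],[0,0,-30],[0,0,-30],[0,0,-30],[0,0,-30],[0,0,-18],[20,0,0],[20,0,0],[20,0,0],[12,0,0],[4,0,0],[0,0,0]], dr=[[0,0,0],[0,0,0],[0,0,0],[0,0,0],[0,0,0],[0,0,0],[0,0,0],[0,0,0],[0,0,0],[0,0,0],[0,0,0],[0,0,0]])

```text
time: 10.8
ee_pos: [565.2, 50.1, 217.4]
orientation: [-1.917, 1.57, 2.785]
ft_force: [0.2, 0.6, -1.6]
opening: 51.8
```

Request:
drive_tool(jaw=[0.5,0.5,0.5,0.5,0.5,0.5,0.5], travel=[[3,0,0],[3,0,0],[3,0,0],[2,0,0],[2,0,0],[2,0,0],[0,0,0]], dr=[[0,0,0],[0,0,0],[0,0,0],[0,0,0],[0,0,0],[0,0,0],[0,0,0]])

```text
time: 11.5
ee_pos: [565.8, 51.1, 204.5]
orientation: [2.151, 1.569, 0.571]
ft_force: [-5.8, 3.1, 13.4]
opening: 51.6
```

```bash
python3 -c "
from h import *
rel((563.5,50,30),-.65)"
```

```text
t 11.50 grasp [566.1  51.3  40.5] tilt [ 0.0018  0.0012 -1.    ] yaw -0.53 | travel [10.5 -2.6  1.4] dr_x 0.12 F [-5.8  3.1 13.4] M [ 0.59  1.15 -0.09] open 51.6
```

Request:
drive_tool(jaw=[0.5,0.5,0.5,0.5,0.5], travel=[[-1,0,0],[0,0,0],[0,0,0],[0,0,0],[0,0,0]], dr=[[0,0,0],[0,0,0],[0,0,0],[0,0,0],[0,0,0]], newtons=3)

```text
time: 12.0
ee_pos: [565.7, 49.8, 204.0]
orientation: [1.868, 1.57, 0.287]
ft_force: [-0.0, 2.3, 3.9]
opening: 52.2
```

Request:
drive_tool(jaw=[0.63,0.66,0.7,0.8,1,1,1,1], travel=[[0,0,0],[0,0,0],[0,0,0],[0,0,0],[0,0,0],[0,0,0],[0,0,0],[0,0,0]], dr=[[0,0,0],[0,0,0],[0,0,0],[0,0,0],[0,0,0],[0,0,0],[0,0,0],[0,0,0]])

```text
time: 12.8
ee_pos: [565.4, 49.7, 203.8]
orientation: [-2.846, 1.571, 1.856]
ft_force: [-0.1, 0.1, 0.1]
opening: 85.9
```

Request:
drive_tool(jaw=[1,1,1,1,1,1,1,1,1,1], travel=[[-20,0,0],[-30,0,0],[-40,0,0],[-40,0,0],[-40,0,0],[0,0,40],[0,0,40],[0,0,40],[0,0,40],[0,0,0]], dr=[[0,0,0],[0,0,0],[0,0,0],[0,0,0],[0,0,0],[0,0,0],[0,0,0],[0,0,0],[0,0,0],[0,0,0]])

```text
time: 13.8
ee_pos: [563.0, -117.2, 373.4]
orientation: [-0.294, 1.568, -1.884]
ft_force: [-0.1, -0.1, -0.6]
opening: 87.4
```

Run:
```python
from h import *
rel((563.5,50,44),-.65)
s=snap('side','s5');t=snap('top','t5')
a=blob(s,12,28,(215,150,300,260));print(a[0],a[1])
b=blob(t,12,28,(215,150,300,250));print(b[0],b[1],tri(a[0],b[0]))
p,q=a[0].astype(int),b[0].astype(int)
im=cv2.imread('pics/s5.png');it=cv2.imread('pics/t5.png')
c=lambda i,p:cv2.resize(i[p[1]-30:p[1]+45,p[0]-40:p[0]+40],None,fx=5,fy=5,interpolation=2)
cv2.imwrite('pics/m5.png',np.hstack([c(im,p),c(it,q)]))
```

```text
t 13.80 grasp [ 562.9 -117.6  209.4] tilt [-9.0e-04 -2.6e-03 -1.0e+00] yaw -1.08 | travel [ 164.9   -2.4 -168. ] dr_x -0.43 F [-0.1 -0.1 -0.6] M [-0.06 -0.13 -0.01] open 87.4
[257.8021978  192.98534799] [248 185  21  17 273]
[248.38871473 195.88087774] [239 186  20  21 319] (array([563.656827  ,  64.00470398,  79.4761579 ]), np.float64(0.15319193223228922))
```

View pics/m5.png

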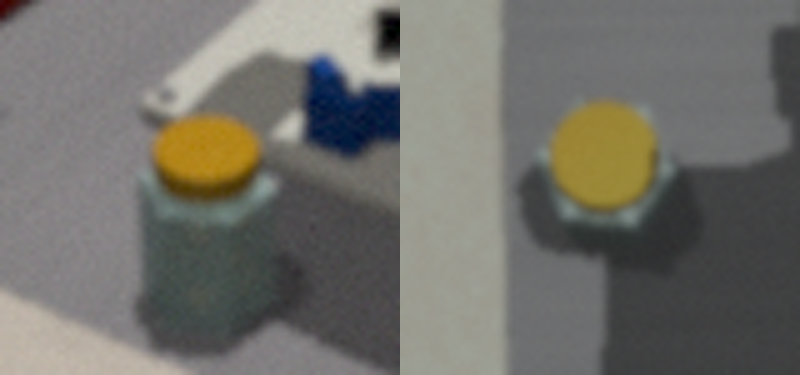

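Jar stands upright and sound on the table; lid centred near (563.7, 64), corners along world y (top crop corners (543,155) and (675,168)).

Run:
```python
from h import *
t=cv2.cvtColor(cv2.imread('pics/t5.png'),cv2.COLOR_BGR2RGB)
print(T.onz((249.2,197.4),64),T.onz((248.39,195.88),80))
a,b=[T.onz((208+(x-400)/5-.4,165+y/5-.4),62) for x,y in((543,155),(675,168))];d=a-b;print(a,b,np.degrees(np.arctan2(d[1],d[0]))-90)
# lid top face by bright ellipse in both views
for n,box in(("t5",(225,170,275,215)),("t0",(160,160,205,205))):
    im=cv2.cvtColor(cv2.imread(f'pics/{"top0" if n=="t0" else n}.png'),cv2.COLOR_BGR2RGB)
    _,_,m=blob(im,12,30,box,100); e=cv2.fitEllipse(cv2.findContours(m,0,1)[0][0]); print(e,T.onz(e[0],82))
# pads: dark pixels in top view near jaw
g=cv2.cvtColor(cv2.imread('pics/top0.png'),cv2.COLOR_BGR2GRAY)
m=np.uint8(g<45);m[:,:325]=0;m[:,342:]=0;m[:183]=0;m[213:]=0
ys,xs=np.nonzero(m)
for y in sorted(set(ys)): x=xs[ys==y].min(); print(y,x,xs[ys==y].max(),T.onz((x-.5,y),38)[:2].round(1))
```

```text
[563.59987362  62.76280209  64.        ] [563.89007745  64.14651254  80.        ]
[568.56212542  90.38307852  62.        ] [561.52756648  34.33559569  62.        ] -7.15382546263659
((248.29953002929688, 195.8368377685547), (20.367769241333008, 20.68557357788086), 20.64966583251953) [563.60658627  64.29935612  82.        ]
((180.02093505859375, 178.3305206298828), (20.348575592041016, 20.49535369873047), 121.00374603271484) [604.52411323 206.56957734  82.        ]
189 334 335 [ 582.6 -122.5]
190 333 336 [ 580.4 -120.1]
191 333 337 [ 578.1 -120. ]
192 333 338 [ 575.9 -119.9]
193 334 338 [ 573.6 -121.9]
194 335 338 [ 571.3 -124. ]
195 336 337 [ 569. -126.]
202 337 339 [ 553.4 -127.3]
203 337 339 [ 551.2 -127.1]
204 336 339 [ 549.1 -124.8]
205 335 337 [ 546.9 -122.5]
206 335 336 [ 544.7 -122.3]
207 334 336 [ 542.6 -120. ]
208 334 334 [ 540.4 -119.9]
```

Request:
drive_tool(jaw=[1,1,1,1,1,1,1,1,1], travel=[[0,-0.3,-36],[0,-0.3,-36],[0,-0.3,-36],[0,-0.3,-36],[0,-0.3,-37.4],[35,0,0],[25,0,0],[0,0,0],[0,0,0]], dr=[[0,0,0],[0,0,0],[0,0,0],[0,0,0],[0,0,0],[2.2,0,0],[2.2,0,0],[0,0,0],[0,0,0]])

```text
time: 14.8
ee_pos: [563.9, 72.2, 314.3]
orientation: [-2.426, 1.57, 2.203]
ft_force: [0.2, -0.2, -0.4]
opening: 87.0
```

```bash
python3 -c "
from h import *
rel((563.7,63.8,44),-5)
for i in range(4): get_image('top'); rel((563.7,63.8,44),-5)"
```

```text
t 14.80 grasp [563.9  72.3 150.3] tilt [-4.e-04  5.e-04 -1.e+00] yaw -4.83 | travel [106.3   0.6   8.5] dr_x 0.17 F [ 0.2 -0.2 -0.4] M [-0.03 -0.06  0.02] open 87.0
t 14.85 grasp [564.5  72.1 151.1] tilt [ 1.3e-03  6.0e-04 -1.0e+00] yaw -4.87 | travel [107.1  -0.3   8.4] dr_x 0.13 F [-0.4 -0.1  0.5] M [-0.01 -0.13  0.02] open 87.2
t 14.90 grasp [564.9  71.8 151.5] tilt [ 2.1e-03  4.0e-04 -1.0e+00] yaw -4.91 | travel [107.4  -0.7   8.1] dr_x 0.09 F [ 0.2 -0.2 -0.9] M [-0.02 -0.1   0.05] open 87.2
t 14.95 grasp [564.9  71.6 151.5] tilt [ 2.4e-03  4.0e-04 -1.0e+00] yaw -4.94 | travel [107.5  -0.8   7.9] dr_x 0.06 F [0.2 0.4 0.1] M [-0.03 -0.13  0.04] open 86.7
t 15.00 grasp [564.9  71.3 151.3] tilt [ 2.2e-03  2.0e-04 -1.0e+00] yaw -4.96 | travel [107.3  -0.8   7.6] dr_x 0.04 F [0.4 0.  0.9] M [-0.01 -0.08 -0.01] open 87.2
```

The arm settles slowly after moves (drift after overshoot), which explains the earlier misplacement. From now on I allow settling rows.

Request:
drive_tool(jaw=[1,1,1,1,1,1,1,1], travel=[[0,0,0],[0,0,0],[0,0,0],[0,0,0],[0,0,0],[0,0,0],[0,0,0],[0,0,0]], dr=[[0,0,0],[0,0,0],[0,0,0],[0,0,0],[0,0,0],[0,0,0],[0,0,0],[0,0,0]])

```text
time: 15.8
ee_pos: [564.1, 71.1, 313.7]
orientation: [-2.25, 1.571, 2.376]
ft_force: [-0.6, 0.1, 0.1]
opening: 87.0
```

```bash
python3 -c "
from h import *
for i in range(3): get_image('top'); rel((563.7,63.8,44),-5)"
```

```text
t 15.85 grasp [564.1  71.1 149.8] tilt [-0.e+00  1.e-04 -1.e+00] yaw -4.98 | travel [105.8   0.3   7.3] dr_x 0.02 F [-0.5  0.1 -0.2] M [ 0.02 -0.07 -0.01] open 86.8
t 15.90 grasp [564.1  71.1 149.8] tilt [-0.  0. -1.] yaw -4.98 | travel [105.8   0.3   7.3] dr_x 0.02 F [-0.6 -0.  -0.2] M [-0.04 -0.11  0.02] open 87.0
t 15.95 grasp [564.1  71.1 149.7] tilt [-1.e-04  1.e-04 -1.e+00] yaw -4.98 | travel [105.7   0.3   7.3] dr_x 0.02 F [-0.1 -0.5  0. ] M [ 0.01 -0.02 -0.04] open 87.0
```

Request:
drive_tool(jaw=[1,1,1,1,1,1,1,1,1,1,1,1], travel=[[0,0,7.3],[25,0.3,0],[30,0,0],[30,0,0],[15,0,0],[5.7,0,0],[0,0,0],[0,0,0],[0,0,0],[0,0,0],[0,0,0],[0,0,0]], dr=[[0,0,0],[0,0,0],[0,0,0],[0,0,0],[0,0,0],[0,0,0],[0,0,0],[0,0,0],[0,0,0],[0,0,0],[0,0,0],[0,0,0]])

```text
time: 17.15
ee_pos: [563.8, 63.8, 208.4]
orientation: [1.605, 1.57, -0.053]
ft_force: [1.0, 0.2, 0.2]
opening: 87.2
```

Request:
drive_tool(jaw=[0.66,0.62,0.5,0.5,0.5,0.5,0.5,0.5], travel=[[0,0,0],[0,0,0],[0,0,0],[0,0,0],[0,0,0],[0,0,0],[0,0,0],[0,0,0]], dr=[[0,0,0],[0,0,0],[0,0,0],[0,0,0],[0,0,0],[0,0,0],[0,0,0],[0,0,0]], newtons=18)

```text
time: 17.95
ee_pos: [563.8, 63.8, 208.1]
orientation: [2.629, 1.571, 0.972]
ft_force: [1.0, 0.0, 0.5]
opening: 52.4
```

```bash
python3 -c "
from h import *
rel((563.7,63.8,44),-5)"
```

```text
t 17.95 grasp [563.8  63.8  44.1] tilt [ 1.e-04  1.e-04 -1.e+00] yaw -4.98 | travel [ 0.1 -0.1  0. ] dr_x 0.02 F [1.  0.  0.5] M [-0.05 -0.16  0.03] open 52.4
```

Request:
drive_tool(jaw=[0.5,0.5,0.5,0.5,0.5,0.5,0.5,0.5,0.5,0.5,0.5,0.5,0.5,0.5,0.5,0.5,0.5,0.5], travel=[[-5,0,0],[-15,0,0],[-25,0,0],[-25,0,0],[-10,0,0],[0,0,15],[0,0.5,28],[0,0.5,28],[0,0.5,28],[0,0.5,28],[0,0.5,22],[0,0,12.3],[0,0,0],[0,0,0],[0,0,0],[0,0,0],[0,0,0],[0,0,0]], dr=[[0,0,0],[0,0,0],[0,0,0],[-2,0,0],[-2.3,0,0],[0,0,0],[0,0,0],[0,0,0],[0,0,0],[0,0,0],[0,0,0],[0,0,0],[0,0,0],[0,0,0],[0,0,0],[0,0,0],[0,0,0],[0,0,0]])

```text
time: 19.75
ee_pos: [564.4, -97.0, 288.1]
orientation: [2.6, 1.571, 1.018]
ft_force: [0.1, -0.4, -2.4]
opening: 52.6
```

Run:
```python
from h import *
rel((564.5,-97.5,70),-.65)
im=snap('side','s6'); rel((564.5,-97.5,70),-.65)
h=cv2.cvtColor(cv2.GaussianBlur(cv2.imread('pics/s6.png'),(3,3),0),cv2.COLOR_BGR2HSV)
m=cv2.inRange(h,(65,22,70),(100,120,255)); m[:100]=0;m[175:]=0;m[:,:270]=0;m[:,325:]=0
l=cv2.connectedComponentsWithStats(m);i=1+np.argmax(l[2][1:,4]);m=l[1]==i
print(" ".join(f"{y}:{np.nonzero(m[y])[0].min()}-{np.nonzero(m[y])[0].max()}" for y in range(100,175) if m[y].any()))
s=read_state();g=s['ee_pos']-[0,0,164]
for hh in(-44,20): print(hh,[tuple(map(float,S.proj(np.array(g)+[30*np.cos(a),30*np.sin(a),hh]).round(1))) for a in np.radians(30+60*np.arange(4))])
```

```text
t 19.75 grasp [564.4 -97.  124.1] tilt [ 1.e-04  1.e-04 -1.e+00] yaw -0.64 | travel [54.1  0.1  0.5] dr_x 0.01 F [ 0.1 -0.4 -2.4] M [-0.02 -0.1   0.03] open 52.6
t 19.80 grasp [564.4 -97.2 124.1] tilt [ 0.e+00  1.e-04 -1.e+00] yaw -0.65 | travel [54.1  0.2  0.3] dr_x -0.00 F [ 0.1 -0.2 -2.6] M [-0.03 -0.13  0.05] open 52.5
132:284-285 133:284-285 134:284-286 135:284-288 136:284-290 137:285-304 138:285-303 139:285-303 140:286-303 141:286-302 142:286-302 143:285-302 144:285-302 145:284-302 146:284-301 147:284-302 148:284-299 149:284-299 150:284-300 151:286-301 152:289-301 153:289-301 154:287-302 155:287-304 156:288-304 157:288-303 158:288-302 159:290-302 160:290-301 161:296-300 162:298-300
-44 [(281.8, 157.3), (288.2, 163.5), (301.2, 163.8), (307.2, 157.8)]
20 [(282.5, 133.6), (289.2, 139.5), (302.7, 139.8), (309.0, 134.1)]
```

Request:
drive_tool(jaw=[0.5,0.5,0.5,0.5,0.5,0.5,0.5,0.5,0.5,0.5,0.5,0.5], travel=[[10,0,0.3],[12,0,0],[8,0,0],[2,0,0],[0,0,0],[0,0,0],[2,0,0],[2,0,0],[2,0,0],[2,0,0],[1,0,0],[0,0,0]], dr=[[0,0,0],[0,0,0],[0,0,0],[0,0,0],[0,0,0],[0,0,0],[0,0,0],[0,0,0],[0,0,0],[0,0,0],[0,0,0],[0,0,0]])

```text
time: 21.0
ee_pos: [564.3, -97.8, 246.9]
orientation: [-1.931, 1.57, 2.769]
ft_force: [-0.1, -0.0, -3.2]
opening: 52.5
```

```bash
python3 -c "
from h import *
rel((564.5,-97.5,58),-.65)"
```

```text
t 21.00 grasp [564.2 -97.8  82.9] tilt [-3.e-04  1.e-04 -1.e+00] yaw -0.69 | travel [24.9  0.3 -0.3] dr_x -0.04 F [-0.1 -0.  -3.2] M [ 0.   -0.09 -0.01] open 52.5
```

Request:
drive_tool(jaw=[0.5,0.5,0.5,0.5,0.5,0.5], travel=[[3,0,0],[3,0,0],[3,0,0],[0,0,0],[0,0,0],[0,0,0]], dr=[[0,0,0],[0,0,0],[0,0,0],[0,0,0],[0,0,0],[0,0,0]])

```text
time: 21.6
ee_pos: [564.4, -97.8, 238.2]
orientation: [1.799, 1.571, 0.216]
ft_force: [1.0, 0.1, -2.5]
opening: 52.4
```

Request:
drive_tool(jaw=[0.5,0.5,0.5,0.5,0.5,0.5,0.5], travel=[[4,0,0],[4,0,0],[4,0,0],[2,0,0],[0,0,0],[0,0,0],[0,0,0]], dr=[[0,0,0],[0,0,0],[0,0,0],[0,0,0],[0,0,0],[0,0,0],[0,0,0]])

```text
time: 22.3
ee_pos: [564.4, -97.8, 224.2]
orientation: [1.599, 1.571, 0.016]
ft_force: [-0.2, 0.2, -2.6]
opening: 52.0
```

```bash
python3 -c "
from h import *
rel((564.5,-93.5,56),-.65)"
```

```text
t 22.30 grasp [564.5 -97.8  60.2] tilt [ 3.e-04  0.e+00 -1.e+00] yaw -0.68 | travel [ 4.2 -0.  -4.3] dr_x -0.03 F [-0.2  0.2 -2.6] M [-0.02 -0.14 -0.  ] open 52.0
```

Jar is inside the V with no contact. Now lower a bit and feel toward +y.

Request:
drive_tool(jaw=[0.5,0.5,0.5,0.5,0.5,0.5,0.5,0.5], travel=[[2,0,0],[0.8,0,0],[0,0,-1],[0,0,-1],[0,0,-1],[0,0,0],[0,0,0],[0,0,0]], dr=[[0,0,0],[0,0,0],[0,0,0],[0,0,0],[0,0,0],[0,0,0],[0,0,0],[0,0,0]])

```text
time: 23.1
ee_pos: [564.3, -95.1, 221.3]
orientation: [-0.157, 1.571, -1.74]
ft_force: [-0.0, -2.1, -1.9]
opening: 52.0
```

Request:
drive_tool(jaw=[0.5,0.5,0.5,0.5], travel=[[0,0,-0.7],[0,0,-0.7],[0,0,0],[0,0,0]], dr=[[0,0,0],[0,0,0],[0,0,0],[0,0,0]])

```text
time: 23.5
ee_pos: [564.3, -94.7, 221.4]
orientation: [0.039, 1.569, -1.545]
ft_force: [-0.4, -5.8, -1.5]
opening: 52.1
```

```bash
python3 -c "
from h import *
rel((564.5,-93.5,56),-.65)"
```

```text
t 23.50 grasp [564.3 -95.   57.4] tilt [ 0.     -0.0016 -1.    ] yaw -0.75 | travel [ 1.4  0.2 -1.5] dr_x -0.10 F [-0.4 -5.8 -1.5] M [-1.43  0.02 -0.02] open 52.1
```

Both walls touch (Fy -5.8, Fx ≈ 0): home at y ≈ -95. Lower onto the plate.

Request:
drive_tool(jaw=[0.5,0.5,0.5,0.5,0.5], travel=[[0,0,0.7],[0.7,0,0],[0.7,0,0],[0,0,0],[0,0,0]], dr=[[0,0,0],[0,0,0],[0,0,0],[0,0,0],[0,0,0]])

```text
time: 24.0
ee_pos: [564.2, -94.7, 220.1]
orientation: [-0.452, 1.57, -2.035]
ft_force: [-2.2, -5.1, 1.8]
opening: 52.1
```

```bash
python3 -c "
from h import *
rel((564.3,-95,56),-.65)"
```

```text
t 24.00 grasp [564.1 -94.9  56.1] tilt [-5.e-04 -9.e-04 -1.e+00] yaw -0.71 | travel [0.1 0.2 0.1] dr_x -0.06 F [-2.2 -5.1  1.8] M [-1.17  0.51  0.04] open 52.1
```

Request:
drive_tool(jaw=[0.5,0.5,0.5,0.5], travel=[[0.3,0,0],[0,0,0],[0,0,0],[0,0,0]], dr=[[0,0,0],[0,0,0],[0,0,0],[0,0,0]], newtons=4)

```text
time: 24.4
ee_pos: [564.5, -94.2, 219.8]
orientation: [1.334, 1.57, -0.248]
ft_force: [-0.9, -3.8, 2.7]
opening: 52.3
```

Request:
drive_tool(jaw=[0.62,0.64,0.67,0.7,0.75,0.8,0.8], travel=[[0,0,0],[0,0,0],[0,0,0],[0,0,0],[0,0,0],[0,0,0],[0,0,0]], dr=[[0,0,0],[0,0,0],[0,0,0],[0,0,0],[0,0,0],[0,0,0],[0,0,0]])

```text
time: 25.1
ee_pos: [564.4, -94.1, 219.6]
orientation: [-2.803, 1.571, 1.898]
ft_force: [0.6, 1.0, 0.0]
opening: 68.4
```

```bash
python3 -c "
from h import *
rel((564.3,-95,56),-.65)"
```

```text
t 25.10 grasp [564.4 -94.1  55.6] tilt [-0.e+00  1.e-04 -1.e+00] yaw -0.69 | travel [-0.4 -0.   0.9] dr_x -0.04 F [0.6 1.  0. ] M [-0.03 -0.05  0.04] open 68.4
```

Request:
drive_tool(jaw=[0.85,1,1,1,1,1,1,1,1,1,1], travel=[[-10,0,0],[-25,0,0],[-35,0,0],[-35,0,0],[-30,0,0],[0,0,30],[0,0,35],[0,-1.2,35],[0,0,35],[0,0,16],[0,0,0]], dr=[[0,0,0],[0,0,0],[0,0,0],[0,0,0],[0,0,0],[0,0,0],[0,0,0],[0,0,0],[0,0,0],[0,0,0],[0,0,0]])

```text
time: 26.2
ee_pos: [560.8, -247.8, 354.8]
orientation: [-0.147, 1.57, -1.734]
ft_force: [0.3, 0.0, -0.6]
opening: 86.9
```

Request:
drive_tool(jaw=[1,1,1,1,1,1,1,1,1,1,1,1,1,1], travel=[[0,0,0],[0,0,0],[0,0,0],[0,0,0],[0,0,0],[0,0,0],[0,0,0],[0,0,0],[0,0,0],[0,0,0],[0,0,0],[0,0,0],[0,0,0],[0,0,0]], dr=[[-7.8,0,0],[-7.8,0,0],[-7.8,0,0],[-7.8,0,0],[-7.8,0,0],[-7.8,0,0],[-7.8,0,0],[-8,0,0],[0,0,0],[0,0,0],[0,0,0],[0,0,0],[0,0,0],[0,0,0]])

```text
time: 27.6
ee_pos: [561.4, -245.0, 354.5]
orientation: [2.741, 1.571, 2.25]
ft_force: [-0.3, -0.2, -0.1]
opening: 87.1
```

Run:
```python
from h import *
rel((561.5,-245,88),62)
s=snap('side','s7');t=snap('top','t7')
a=blob(s,12,28,(265,120,310,200));print('lid',a[0],a[1],S.onz(a[0],12+79),S.onz(a[0],12+82))
a=blob(t,12,28,(290,180,325,215),100);print(a[0],a[1])
a=blob(s,3,13,(305,110,345,150));print('knob',a[0],a[1])
im=cv2.imread('pics/s7.png');it=cv2.imread('pics/t7.png')
c=lambda i,x,y:cv2.resize(i[y:y+90,x:x+80],None,fx=5,fy=5,interpolation=2)
cv2.imwrite('pics/m7.png',np.hstack([c(im,265,105),c(it,285,150)]))
```

```text
t 27.60 grasp [ 561.4 -245.   190.5] tilt [-1.e-04  1.e-04 -1.e+00] yaw 61.88 | travel [1.025e+02 1.000e-01 1.000e-01] dr_x -0.12 F [-0.3 -0.2 -0.1] M [ 0.06 -0.12  0.02] open 87.1
lid [294.125      153.98958333] [286 148  17  13 192] [564.7835583  -95.16803559  91.        ] [562.58340829 -90.94216249  94.        ]
[320.19879518 192.65662651] [315 183  10  21 166]
knob [323.37037037 129.53703704] [317 119  15  22 216]
```

View pics/m7.png

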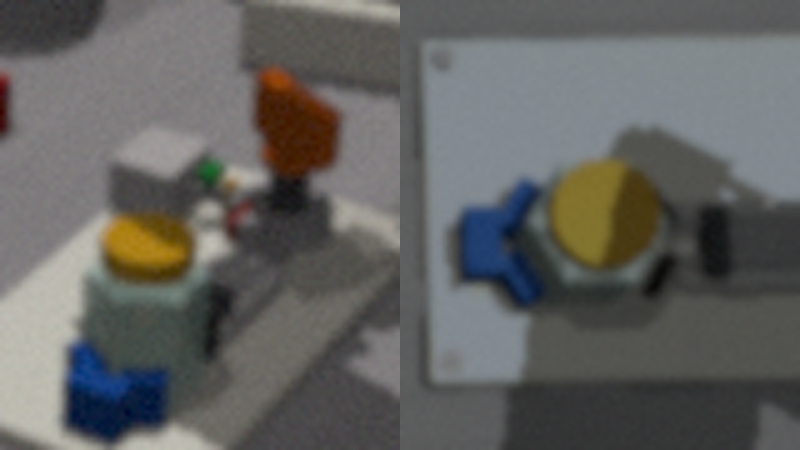

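Jar is home and upright in the V (lid ≈ (564.8, -95.2)); jaw stands off it, knob unmoved. Now the knob.

Request:
drive_tool(jaw=[1,1,1,0.7,0.6,0.6,0.6,0.6], travel=[[25,0,0],[30,0,0],[30,0,0],[15.5,0,0],[0,0,0],[0,0,0],[0,0,0],[0,0,0]], dr=[[0,0,0],[0,0,0],[0,0,0],[0,0,0],[0,0,0],[0,0,0],[0,0,0],[0,0,0]])

```text
time: 28.5
ee_pos: [561.9, -245.2, 255.6]
orientation: [0.003, 1.569, -0.487]
ft_force: [0.1, -0.3, 0.1]
opening: 56.3
```

Request:
drive_tool(jaw=[0.35,0.25,0.2,0.15,0.1,0.1,0.1,0.1,0.1], travel=[[0,0,0],[0,0,0],[0,0,0],[0,0,0],[0,0,0],[0,0,0],[0,0,0],[0,0,0],[0,0,0]], dr=[[0,0,0],[0,0,0],[0,0,0],[0,0,0],[0,0,0],[0,0,0],[0,0,0],[0,0,0],[0,0,0]], newtons=20)

```text
time: 29.4
ee_pos: [560.4, -247.1, 254.0]
orientation: [-1.755, 1.568, -2.247]
ft_force: [-3.8, -5.1, 1.6]
opening: 15.1
```

```bash
cat >> h.py <<'E'
def flag():
    out=[]
    for n,box in(("side",(290,125,320,150)),("top",(375,165,400,185))):
        im=get_image(n); h=cv2.cvtColor(im,cv2.COLOR_RGB2HSV); m=cv2.inRange(h,(45,110,40),(75,255,255)); k=np.zeros_like(m);k[box[1]:box[3],box[0]:box[2]]=1;m=m*k
        w=np.where(m>0,1,0); n_=w.sum(); out.append((int(n_),None if n_==0 else np.argwhere(w).mean(0)[::-1].round(2)))
    print("flag",out)
E
python3 -c "
from h import *
rel((561.5,-245,90),62); flag()"
```

```text
t 29.40 grasp [ 560.1 -247.5   90. ] tilt [-0.002  -0.0025 -1.    ] yaw 61.82 | travel [-0.   2.9  0.1] dr_x -0.18 F [-3.8 -5.1  1.6] M [-1.26  0.78  0.17] open 15.1
flag [(11, array([306.45, 139.18])), (17, array([389.06, 175.82]))]
```

Request:
drive_tool(jaw=[0.1,0.1,0.1,0.1,0.1], travel=[[0,-2.6,0],[0,0,0],[0,0,0],[0,0,0],[0,0,0]], dr=[[0,0,0],[0,0,0],[0,0,0],[0,0,0],[0,0,0]], newtons=40)

```text
time: 30.0
ee_pos: [560.0, -247.6, 254.0]
orientation: [-1.864, 1.57, -2.354]
ft_force: [-1.9, -1.6, 0.7]
opening: 15.2
```

Request:
drive_tool(jaw=[0.1,0.1,0.1,0.1,0.1,0.1,0.1], travel=[[0,0,0],[0,0,0],[0,0,0],[0,0,0],[0,0,0],[0,0,0],[0,0,0]], dr=[[3,0,0],[3,0,0],[3,0,0],[3,0,0],[0,0,0],[0,0,0],[0,0,0]])

```text
time: 30.7
ee_pos: [560.1, -247.4, 254.0]
orientation: [2.25, 1.571, 1.551]
ft_force: [-1.4, -1.7, 0.4]
opening: 14.4
```

```bash
python3 -c "
from h import *
rel((561.5,-245,90),62); flag()"
```

```text
t 30.70 grasp [ 560.1 -247.3   90. ] tilt [ 0.e+00  2.e-04 -1.e+00] yaw 49.97 | travel [ 0.   2.7 -0.5] dr_x -12.03 F [-1.4 -1.7  0.4] M [-0.35  0.13 -0.11] open 14.4
flag [(9, array([306., 139.])), (9, array([390.89, 174.22]))]
```

Request:
drive_tool(jaw=[0.1,0.1,0.1,0.1,0.1], travel=[[0,0,0],[0,0,0],[0,0,0],[0,0,0],[0,0,0]], dr=[[2.5,0,0],[2.5,0,0],[2.5,0,0],[2.5,0,0],[0,0,0]])

```text
time: 31.3
ee_pos: [560.3, -247.1, 254.1]
orientation: [1.304, 1.57, 0.43]
ft_force: [-0.8, -1.5, -0.9]
opening: 14.6
```

```bash
python3 -c "
from h import *
rel((561.5,-245,90),62); flag(); rel((561.5,-245,90),62)"
```

```text
t 31.30 grasp [ 560.4 -247.1   90.1] tilt [ 4.e-04  2.e-04 -1.e+00] yaw 39.93 | travel [ 0.1  2.2 -0.9] dr_x -22.07 F [-0.8 -1.5 -0.9] M [-0.23 -0.17  0.12] open 14.6
flag [(11, array([305.64, 139.27])), (3, array([387., 176.]))]
t 31.40 grasp [ 560.4 -247.1   90.1] tilt [ 4.e-04  3.e-04 -1.e+00] yaw 40.01 | travel [ 0.1  2.2 -0.9] dr_x -21.99 F [ 0.8 -0.8 -0.6] M [-0.1  -0.23 -0.  ] open 14.8
```

Request:
drive_tool(jaw=[0.1,0.1,0.1,0.1,0.1], travel=[[0,0,0],[0,0,0],[0,0,0],[0,0,0],[0,0,0]], dr=[[2,0,0],[2,0,0],[2,0,0],[0,0,0],[0,0,0]])

```text
time: 31.9
ee_pos: [560.4, -247.2, 254.1]
orientation: [1.593, 1.57, 0.615]
ft_force: [1.7, 0.6, -1.9]
opening: 14.5
```

```bash
python3 -c "
from h import *
rel((561.5,-245,90),62); flag(); rel((561.5,-245,90),62)"
```

```text
t 31.90 grasp [ 560.5 -247.1   90.1] tilt [ 6.e-04  5.e-04 -1.e+00] yaw 34.01 | travel [ 0.1  2.  -1.2] dr_x -27.99 F [ 1.7  0.6 -1.9] M [ 0.01 -0.57 -0.1 ] open 14.5
flag [(8, array([306.12, 139.12])), (4, array([388.5, 175. ]))]
t 32.00 grasp [ 560.5 -247.1   90.1] tilt [ 6.e-04  4.e-04 -1.e+00] yaw 33.99 | travel [ 0.1  2.  -1.2] dr_x -28.01 F [ 2.  -0.6 -1.2] M [ 0.03 -0.72 -0.11] open 15.1
```

```bash
cat >> h.py <<'E'
def wf(im,box):
    a=cv2.GaussianBlur(im,(3,3),0).astype(float)[box[1]:box[3],box[0]:box[2]]; w=np.clip(a[...,1]-np.maximum(a[...,0],a[...,2])-8,0,None)
    ys,xs=np.mgrid[box[1]:box[3],box[0]:box[2]]; return w.sum().round(0),((w*xs).sum()/w.sum()).round(2),((w*ys).sum()/w.sum()).round(2)
def feel():
    for i in range(2):
        im=get_image("side"); r=read_state(); print("side",*wf(im,(296,128,318,150)),"F",r["ft_force"].round(1),"M",r["ft_torque"].round(2),"j7 %.2f"%r["effort"][6])
    print("top",*wf(get_image("top"),(375,162,402,188))); rel((561.5,-245,90),62)
E
python3 -c "
from h import *
for f,b in(('side0',(296,128,318,150)),('s7',(296,128,318,150)),('top0',(375,162,402,188))): print(f,*wf(cv2.cvtColor(cv2.imread(f'pics/{f}.png'),cv2.COLOR_BGR2RGB),b))
feel()
# expected side px shift of flag
c=np.array([561,-246.,47]); print([S.proj(c+[d,0,0]).round(2) for d in(29,31,36)],[T.proj(c+[d,0,0]).round(2) for d in(29,31,36)])"
```

```text
side0 432.0 306.64 138.84
s7 464.0 306.58 138.76
top0 795.0 389.93 175.55
side 364.0 306.53 138.84 F [ 2.9  0.2 -1.8] M [ 0.12 -0.78 -0.08] j7 0.12
side 364.0 306.54 138.82 F [ 2.8  0.3 -2.6] M [ 0.11 -0.8  -0.1 ] j7 0.11
top 117.0 387.95 174.5
t 32.15 grasp [ 560.4 -247.1   90.1] tilt [ 6.e-04  4.e-04 -1.e+00] yaw 33.96 | travel [ 0.1  2.  -1.1] dr_x -28.04 F [ 2.9  0.7 -1.7] M [ 0.17 -0.91 -0.  ] open 14.6
[array([312.62, 139.66]), array([311.96, 139.46]), array([310.29, 138.96])] [array([390.6 , 183.44]), array([390.52, 182.54]), array([390.32, 180.31])]
```

Request:
drive_tool(jaw=[0.1,0.1,0.1,0.1], travel=[[0,0,0],[0,0,0],[0,0,0],[0,0,0]], dr=[[2,0,0],[2,0,0],[0,0,0],[0,0,0]])

```text
time: 32.55
ee_pos: [560.4, -247.1, 254.1]
orientation: [1.489, 1.57, 0.441]
ft_force: [4.7, 1.3, -2.9]
opening: 14.7
```

```bash
python3 -c "
from h import *
feel()
a=cv2.cvtColor(cv2.imread('pics/s7.png'),cv2.COLOR_BGR2GRAY).astype(int); im=snap('side','s8'); b=cv2.cvtColor(im,cv2.COLOR_RGB2GRAY).astype(int)
print(a[150:185:2,296:322:2]);print(b[150:185:2,296:322:2])"
```

```text
side 349.0 307.86 139.36 F [ 5.3  1.4 -4.4] M [ 0.31 -1.28 -0.23] j7 0.22
side 340.0 307.86 139.36 F [ 5.3  0.8 -2.7] M [ 0.35 -1.28 -0.18] j7 0.26
top 0.0 nan nan
t 32.70 grasp [ 560.5 -247.1   90.1] tilt [ 7.e-04  4.e-04 -1.e+00] yaw 29.97 | travel [ 0.1  1.9 -1.3] dr_x -32.03 F [ 4.5  0.8 -3. ] M [ 0.38 -1.34 -0.24] open 14.8
[[ 76  76  72 101 128 120 112  66  59  75  67  53  59]
 [ 98  78  73  79 137 177 168  99  55  59  52  54  55]
 [123 114 102  80 137 182 178 142  83  59  56  57  57]
 [126 120 110  82 143 162 133 103  76  73  74  65  57]
 [ 87  78  67  73 128 113  78  72  73  77  77  74  71]
 [ 55  63  67  97 119  95  73  74  76  76  81  82  73]
 [103 105 111 106  86  59  40  55  72  75  88  83  72]
 [108 113 118  94  68  46  27  33  66  89  80  71  86]
 [ 80  85  91  70  57  54  32  30  73  78  71  85 101]
 [ 75  75  71  63  55  43  30  57  71  71  87 103 109]
 [ 74  74  72  65  60  34  43  73  70  88 105 105 107]
 [ 74  79  76  65  53  33  47  73  89 104 106 110 106]
 [ 78  75  72  68  57  27  54  90 107 106 106 105 106]
 [ 74  73  71  69  58  47  66 100 106 108 107 105 105]
[... 714 characters left out ...]
4]
 [ 76  74  72  63  62  50  45  85  79  74  88 106 109]
 [ 74  74  71  61  60  47  54  70  75  89 105 110 110]
 [ 76  78  72  62  55  49  65  72  88 102 108 112 109]
 [ 76  79  76  62  60  51  69  97 105 108 109 111 107]
 [ 77  74  75  67  54  53  80 100 111 109 110 105 106]
 [ 58  63  73  74  63  65  82  91 104 110 108 112 103]
 [ 44  58  69  72  73  80  80  85 102 109 107 109 113]
 [ 31  48  71  71  71  81  83  94 105 108 110 109 104]
 [ 26  54  73  78  88  85  95 106 107 107 108 103  88]]h.py:36: RuntimeWarning: invalid value encountered in scalar divide
  ys,xs=np.mgrid[box[1]:box[3],box[0]:box[2]]; return w.sum().round(0),((w*xs).sum()/w.sum()).round(2),((w*ys).sum()/w.sum()).round(2)
```

The flag jumped inward (+1.33, +0.54 px ≈ 4–5 mm toward the cam axis): the pin has dropped. I stop turning, relieve side load, and let go.

Request:
drive_tool(jaw=[0.1,0.1,0.1], travel=[[0,2,0.8],[0,0,0],[0,0,0]], dr=[[0,0,0],[0,0,0],[0,0,0]])

```text
time: 33.05
ee_pos: [561.5, -247.2, 254.0]
orientation: [-2.177, 1.568, 3.057]
ft_force: [-4.4, 1.8, 4.4]
opening: 14.2
```

```bash
python3 -c "
from h import *
feel()" 2>/dev/null
```

```text
side 333.0 307.9 139.36 F [-4.7  2.4  4. ] M [ 0.6   0.92 -0.19] j7 0.18
side 336.0 307.84 139.45 F [-4.4  2.4  3.6] M [ 0.53  0.96 -0.19] j7 0.18
top 0.0 nan nan
t 33.20 grasp [ 561.  -247.1   90. ] tilt [-2.7e-03  2.0e-04 -1.0e+00] yaw 29.92 | travel [-0.   1.5 -1.6] dr_x -32.08 F [-3.9  2.   4.9] M [ 0.57  0.94 -0.23] open 14.9
```

Request:
drive_tool(jaw=[0.1,0.1,0.1,0.1,0.25,0.3,0.4,0.5,0.6,0.6], travel=[[0,-1,0],[0,0,0],[0,0,0],[0,0,0],[0,0,0],[0,0,0],[0,0,0],[0,0,0],[0,0,0],[0,0,0]], dr=[[0,0,0],[0,0,0],[0,0,0],[0,0,0],[0,0,0],[0,0,0],[0,0,0],[0,0,0],[0,0,0],[0,0,0]], newtons=10)

```text
time: 34.2
ee_pos: [561.4, -247.6, 254.0]
orientation: [1.084, 1.571, 0.035]
ft_force: [1.0, 0.0, 0.8]
opening: 48.5
```

Request:
drive_tool(jaw=[0.6,0.6,0.6,0.6,0.6,0.6,0.6,0.6,0.6,0.6,0.6,0.6,0.6], travel=[[-15,0,0],[-25,0,0],[-35,0,0],[-40,0,0],[-40,0,0],[0,-35,30],[0,-35,30],[0,-35,30],[0,-35,30],[0,-35,30],[0,0,0],[0,0,0],[0,0,0]], dr=[[0,0,0],[0,0,0],[0,0,0],[0,0,0],[0,0,0],[0,0,0],[0,0,0],[0,0,0],[0,0,0],[0,0,0],[0,0,0],[0,0,0],[0,0,0]])

```text
time: 35.5
ee_pos: [485.3, -463.6, 409.9]
orientation: [1.351, 1.57, 0.304]
ft_force: [-0.6, 0.3, 0.0]
opening: 52.3
```

Run:
```python
from h import *
rel((561.5,-245,90),62)
s=snap('side','s9');t=snap('top','t9')
print("flag side",wf(s,(296,128,318,150)),"top",wf(t,(375,162,402,188)))
a=blob(s,12,28,(265,120,310,200));print('lid',a[0],a[1],S.onz(a[0],91))
a=blob(t,3,13,(380,170,420,215)); print('knob top',a[0],a[1])
im=cv2.imread('pics/s9.png');it=cv2.imread('pics/t9.png')
c=lambda i,x,y,w:cv2.resize(i[y:y+75,x:x+w],None,fx=5,fy=5,interpolation=2)
cv2.imwrite('pics/m9.png',np.hstack([c(im,275,115,65),c(it,320,155,95)]))
```

```text
t 35.50 grasp [ 485.5 -463.5  245.9] tilt [ 1.1e-03  3.0e-04 -1.0e+00] yaw 30.01 | travel [ 156.   175.  -151.3] dr_x -31.99 F [-0.6  0.3  0. ] M [ 0.06 -0.15 -0.03] open 52.3
flag side (np.float64(421.0), np.float64(308.4), np.float64(139.31)) top (np.float64(740.0), np.float64(389.89), np.float64(177.89))
lid [294.28855721 153.71641791] [286 147  18  14 201] [565.04135627 -96.41990893  91.        ]
knob top [397.46816479 192.55430712] [385 183  29  19 267]
```

View pics/m9.png

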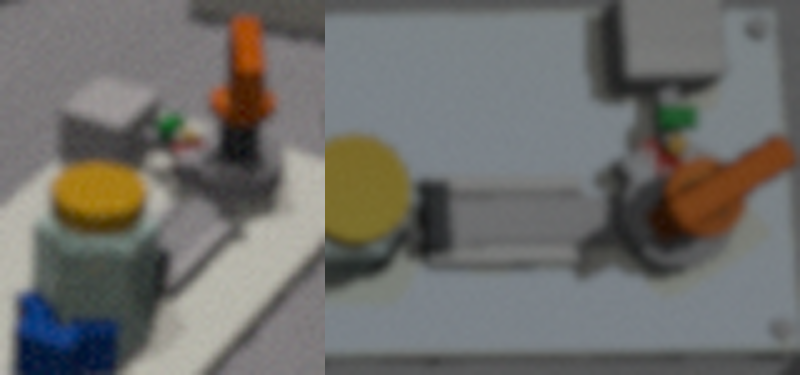

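Final view: the jar sits upright in the V with the rubber pad against it. The flag is 5.2 mm closer to the cam axis than at the start. The roller sits at top-view row ≈183.2, against 183.4 expected in the notch and 182.5 or less on the rim. The pin is in the notch and the gripper is well clear, so I hand in.

```bash
python3 -c "
from workcell import *
sign_off(); s=read_state(); print(s['time'],s['ft_force'])"
```

```text
the job is handed in; nothing more can be done
the job is handed in; nothing more can be done
```

The job is handed in at about 35.6 s. The gold-lid jar stands in the V nest and has been released, and the cam was turned clockwise about 32° until the pin dropped. I stopped there and let go, and the open jars were never touched.

**One mishap:** the first try at seating the jar failed. I acted on position readings taken before the arm had settled, and the jar's base rode onto a wall of the V. The contact force read roughly 14 N, and the jar slipped and tilted in the grip. I set it down on clear table, with about 13 N of contact. It then stood upright with no damage visible in the pictures. I regrasped it, and the second try went in cleanly, with about 6 N against both walls.

**Last checks that agreed:**
- **Jar:** it looks upright in the V, with the rubber pad against it.
- **Pin:** the flag moved about 5.2 mm toward the cam axis in both views. The roller's position fits the notch floor (29 mm), not the rim.
- **Arm:** the gripper is clear of everything, and the wrist force was about zero.

**Less certain:**
- **Lid position:** it read 1.2 mm further -y after clamping. I put that down to lighting, since the jaw pushes toward +y, but I did not check further.
- **Flag while gripping:** the flag was partly hidden while I held the knob, so the readings up to the drop did not show the pin's expected rise clearly.

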